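# Build the crank stack for a test firing

### The job

Build the firing stack in the middle of the kiln slab, from the bottom up and in this order: the bisque beaker upright on the slab, the large crank standing over it square with the slab, the test tile upright in the middle of the large crank's deck, and last the small crank standing over the tile, square on the large crank. The large crank must not touch the beaker nor the small crank the tile, and the tape roll, the timer and the wooden rib stay where they are.

Things in the scene. Friction and masses are not known exactly. Their poses are not given: they have to be found in the camera images.
- kiln_slab: Fixed flat grey-brown rectangular kiln slab lying on the table, 160 (its x) x 110 (its y) x 15 mm thick. Origin: centre of its underside; z up; its top is 15 mm above the origin. Place and yaw vary.
- beaker: Pale bisque beaker standing upright, open at the top, without a handle: 64 mm diameter at the widest, about 56 mm at the foot, 79 mm high, 0.17 kg. Origin: centre of its underside; z up. Can be gripped across its body from above, about 60 mm up.
- large_crank: Large kiln crank of cream fireclay, a bridge: a flat deck on two legs, one at each end. 136 mm long (its x), 60 mm wide (its y), 116 mm high. Deck 12 mm thick (its underside 104 mm, its top 116 mm above the origin); legs 12 mm thick and as wide as the deck, 112 mm clear between them along x; open on both long sides; two 12 mm holes through the deck at x = +-34 mm. 0.45 kg. Origin: at foot level, under the centre of the deck; z up. Grip it across the deck's 60 mm width.
- test_tile: L-shaped glaze test tile standing on its foot: foot 30 mm (its x) x 34 mm (its y) x 8 mm thick; an upright plate 8 mm thick (x from +7 to +15 mm), 34 mm wide along y, rises from the foot to 61 mm height. 0.05 kg. Origin: centre of the foot's underside; z up. The plate can be gripped over its 34 mm width (along y, at x = +9 to +11 mm) or its 8 mm thickness.
- small_crank: Small kiln crank, of the same cream fireclay and shape as the large one: 104 mm long (its x), 50 mm wide (its y), 92 mm high. Deck 12 mm thick (its underside 80 mm, its top 92 mm above the origin); legs 12 mm thick, 80 mm clear between them along x; two 12 mm holes through the deck at x = +-26 mm. 0.28 kg. Origin: at foot level, under the centre of the deck; z up. Grip it across the deck's 50 mm width.
- tape_roll: Bystander: roll of masking tape lying flat, 104 mm diameter, 24 mm high. Origin: centre of its underside. Leave it.
- dip_timer: Bystander: small white digital timer standing on its base, 24 x 64 x 64 mm high. Origin: centre of its underside. Leave it.
- rib: Bystander: flat wooden throwing rib lying on the table, 38 x 94 x 8 mm (long along its y). Origin: centre of its underside. Leave it.
Mind the look-alikes: they are no part of the job. Leave any blue look-alike of the large_crank alone.

How it is judged:
On the way, in this order (a step that is already met when the one before it is completed fails the run):
1. the beaker stands upright on the middle of the kiln slab, let go (horizontal distance between beaker and kiln_slab below 0.015 m and z of beaker in the frame of kiln_slab between 0.009 and 0.021 m and angle between beaker's own z axis and vertical below 0.08 rad and contact force between the fingers and beaker below 0.3 N), for 0.2 s.
2. the large crank stands on the slab over the beaker, square with the slab, let go (horizontal distance between each of beaker, large_crank and kiln_slab below 0.015 m and z of beaker in the frame of kiln_slab between 0.009 and 0.021 m and angle between each of beaker, large_crank's own z axis and vertical below 0.08 rad and z of large_crank in the frame of kiln_slab between 0.009 and 0.021 m and angle between the x axis of large_crank and the x axis of kiln_slab, either way round below 0.2 rad and contact force between the fingers and large_crank below 0.3 N), for 0.2 s.
3. the test tile stands upright in the middle of the large crank's deck, let go (horizontal distance between each of beaker, large_crank and kiln_slab below 0.015 m and z of beaker in the frame of kiln_slab between 0.009 and 0.021 m and angle between each of beaker, large_crank, test_tile's own z axis and vertical below 0.08 rad and z of large_crank in the frame of kiln_slab between 0.009 and 0.021 m and angle between the x axis of large_crank and the x axis of kiln_slab, either way round below 0.2 rad and horizontal distance between test_tile and large_crank below 0.015 m and z of test_tile in the frame of large_crank between 0.11 and 0.122 m and contact force between the fingers and test_tile below 0.3 N), for 0.2 s.
4. the small crank stands on the large crank's deck over the tile, square with it, let go (horizontal distance between each of beaker, large_crank and kiln_slab below 0.015 m and z of beaker in the frame of kiln_slab between 0.009 and 0.021 m and angle between each of beaker, large_crank, test_tile, small_crank's own z axis and vertical below 0.08 rad and z of large_crank in the frame of kiln_slab between 0.009 and 0.021 m and angle between the x axis of large_crank and the x axis of kiln_slab, either way round below 0.2 rad and horizontal distance between test_tile and large_crank below 0.015 m and z of test_tile in the frame of large_crank between 0.11 and 0.122 m and horizontal distance between small_crank and large_crank below 0.012 m and z of small_crank in the frame of large_crank between 0.11 and 0.122 m and angle between the x axis of small_crank and the x axis of large_crank, either way round below 0.2 rad and contact force between the fingers and small_crank below 0.3 N), for 0.2 s.
At the end, for the whole second after the job is handed in: Beaker, then large crank, stand within 15 mm of the slab's centre; tile (15 mm) and small crank (12 mm) stand centred on the large crank's deck; cranks parallel to what bears them within 0.2 rad; all upright within 0.08 rad, at their heights within 6 mm, at rest (horizontal distance between each of beaker, large_crank and kiln_slab below 0.015 m and z of beaker in the frame of kiln_slab between 0.009 and 0.021 m and angle between each of beaker, large_crank, test_tile, small_crank's own z axis and vertical below 0.08 rad and z of large_crank in the frame of kiln_slab between 0.009 and 0.021 m and angle between the x axis of large_crank and the x axis of kiln_slab, either way round below 0.2 rad and horizontal distance between test_tile and large_crank below 0.015 m and z of test_tile in the frame of large_crank between 0.11 and 0.122 m and horizontal distance between small_crank and large_crank below 0.012 m and z of small_crank in the frame of large_crank between 0.11 and 0.122 m and angle between the x axis of small_crank and the x axis of large_crank, either way round below 0.2 rad and linear speed of each of beaker, large_crank, test_tile, small_crank below 0.02 m/s); the robot touches nothing.
It fails at once if the large crank touches the beaker, or the small crank the tile (over 1 N) (contact force between beaker and large_crank above 1 N or contact force between test_tile and small_crank above 1 N).
It fails at once if the tape roll, the timer or the rib is moved by more than 30 mm (distance of any of tape_roll, dip_timer, rib from where it was at the start of the episode above 0.03 m).
It also fails if it takes over 128 s, if anything falls off the work surface, if the arm or the gripper's body presses on something with over 40 N, if the wrist force passes 120 N, or if a joint passes its speed limit or range.

### The arm

A 6-joint arm with a two-finger parallel gripper is mounted at the origin on a cart in front of the work surface, level with it; the furniture and walls round the work are solid. World frame = base frame: x ahead of the robot, y to its left, z up, the work surface at z = 0. Lengths are in m, angles in rad, forces in N, time in s.
With the tool pointing down it reaches from about 0.35 to 0.775 m from the base axis. Payload 5.5 kg.
Tool frame: the origin (TCP) lies midway between the tips of the shut fingers; the grasp point (between the pads) lies 19 mm behind it; z points along the fingers, y is the line along which they close (so a half turn about z gives the same grasp; the last joint's range is limited). The gripper opens to 85 mm and grips with 20 to 120 N. Pads are 22 mm wide; open, the fingers measure 114 mm over their backs; the gripper's body (76 mm by 85 mm) begins 54 mm behind the grasp point. The pads swing forward as they close: fully open they stand 13 mm farther back than shut.
Start: joints at [0.967, 0.313, 0.046, 1.304, 0, 1.431], TCP at [0.257, 0.514, 0.192] pointing down, gripper open.
Joint ranges: [-2.76, 2.76], [-0.86, 1.69], [-1.03, 1.26], [-2.2, 2.34], [-1.47, 1.5], [-3.14, 3.14]. Speed limits (rad/s): [2.57, 2.57, 3.14, 3.14, 3.14, 3.14].

### API

Orientations are given as a unit quaternion [w, x, y, z].
In Python, from workcell import env gives the robot as it stands.
- The arm moves only by the tool move_arm, never from a script. Its argument "targets" is a list of rows, each a list of 3 entries, a list of its own where there are three numbers: the shift along the tool's x, y, z in mm, then the turn, a rotation vector about the tool's x, y, z in units of 10 degrees (1.0 is 10 degrees), then the closure, from -1 (fully open) to 1 (shut). In form: [[[dx, dy, dz], [ax, ay, az], gripper], ...]. A call has 1 to 5 rows; each row is the pose to reach, as a shift and turn from the pose commanded when the call began, along the tool's axes at that moment; what a row does not reach only later rows make up. A row lasts 1/8 s, in which the tool goes at most 62.5 mm and 10.7 degrees, less where a joint would pass 70% of its speed; a pose out of reach is approached as far as the arm can. A call with a gripper value outside its range is refused whole. The fingers move at their own pace and stop on an object; "squeeze" is the grip in N (left out, the last holds). Time passes only in rows, so rows that repeat a pose let the fingers close. It gives the time, the measured TCP pose, the force, the opening and the grip force at its end, in the units of the state.
- env.get_state(): the state, without advancing time (a new reading comes with each control period).
- env.read_camera(name): name is "scene" or "side" or "wrist"; returns a dict with "pixels" (384x512x3 uint8, red, green, blue), "fovy" (degrees; the focal length in pixels is half the picture's height over the tangent of half this angle, whatever the lens; pixels are square), "cx", "cy" (the principal point, pixels), "extrinsics" (4x4, takes a point from world to camera coordinates); the wrist camera has in their place "mount" (4x4, takes a point from camera to tool coordinates, whose origin is the TCP and whose axes are the flange's). Camera axes: x right, y up, looking along -z (the intrinsics and any distortion apply to the point x, -y, -z); pixel columns grow to the right and rows downward; lengths in m; the calibration is good to about 2 mm. A picture is of the moment at which its call begins: read the wrist's pose just before it. There is no depth.
- env.hand_in(): hands the job in; it is judged then, once.
Trained networks look in a picture, given as the dict that the camera call returned (one of the last four; its "shot" number tells which), for a name from the list of things; names that differ only in an ending like _2 or _b are one class to them, and where a whole thing is asked for, a point or a joint stands for the part that bears it (a point fixed in the world has none). Each returns a list of dicts, best first, with "confidence" (0 to 1); they miss things now and then, are a little off and sometimes report something else, mostly with a low value. They report only what shows in the picture. A call takes as long as a camera call. They do not tell look-alikes from the thing itself.
- env.spot_in(thing, picture): "centre" ([x, y, z] in m, in world coordinates, good to about 4 mm: the middle of the surface that is visible of it).
- env.regions_of(thing, picture): "mask" (384x512 bool, what is visible of it).
- env.landmark_of(thing, picture): "centre" ([x, y, z] in m, in world coordinates, good to about 4 mm: a listed point, or the origin of a listed thing).
The state is a dict: "clock": time; "joint_pos": joint angles; "qvel": joint speeds; "tau": joint torques, N m; "tcp_pos": TCP position; "orientation": TCP orientation; "wrist_force": force on the tool from outside, world axes, zero at the start; "ft_torque": the same for the moment, N m; "finger_gap": finger opening in m; "grip_force": force on a finger pad.
Only numpy, scipy, OpenCV 4.12 (cv2) and the standard library are available. Lean on these libraries where they do the work, as an engineer would, in place of code of your own. Each camera call takes 0.05 s, during which the arm holds its last target. There are 200 camera calls.

## Working session

There is one attempt and no reset: what is moved stays moved. The work goes in short steps, Python scripts to look and compute and a tool call to move; the robot and the scene stay as the last step left them, time stands still between calls to the robot, and variables do not carry over. Pictures are saved under pics/ and viewed, at most 14 in all, crops included, and the job is handed in when it is done.

Besides the shell and the picture viewer there is one more tool, called after ">>>" as name([rows], argument=value, ...), one row to a line, values as JSON. move_arm: Moves the arm, as the interface text tells. Its arguments: {"type":"object","properties":{"targets":{"type":"array","items":{"type":"array"}},"squeeze":{"type":"number"}},"required":["targets"]}

```bash
ls; mkdir -p pics; python3 - <<'E'
from workcell import env
import cv2,numpy as np
s=env.get_state();print({k:np.round(v,3) for k,v in s.items()})
ims=[]
for c in ["scene","side"]:
    p=env.read_camera(c);ims.append(p["pixels"]);print(c,p["fovy"],p["cx"],p["cy"],np.round(p["extrinsics"],3).tolist(),[k for k in p])
    for t in ["kiln_slab","beaker","large_crank","test_tile","small_crank","tape_roll","dip_timer","rib"]:
        print(t,[(np.round(d["centre"],3).tolist(),round(d["confidence"],2)) for d in env.landmark_of(t,p)])
    cv2.imwrite(f"pics/{c}0.png",p["pixels"][:,:,::-1])
E
```

```text
pics
{'clock': np.float64(0.0), 'joint_pos': array([0.967, 0.314, 0.045, 1.304, 0.   , 1.431]), 'qvel': array([ 0.   ,  0.   , -0.001, -0.   ,  0.   , -0.002]), 'tau': array([-1.0000e-03, -4.8063e+01,  2.9853e+01,  1.9000e-02, -0.0000e+00,
       -0.0000e+00]), 'tcp_pos': array([0.257, 0.514, 0.191]), 'orientation': array([-0.   ,  0.23 ,  0.973, -0.001]), 'wrist_force': array([ 0.232, -0.121, -0.295]), 'ft_torque': array([-0.019, -0.042,  0.027]), 'grip_force': np.float64(0.0), 'finger_gap': np.float64(0.085)}
scene 48.04976527458117 253.79390713011347 192.98338748360538 [[0.777, -0.63, -0.017, -0.343], [0.418, 0.495, 0.762, -0.269], [-0.471, -0.599, 0.648, -0.918], [0.0, 0.0, 0.0, 1.0]] ['pixels', 'fovy', 'cx', 'cy', 'extrinsics', 'shot']
kiln_slab [([0.42, 0.36, -0.004], 0.95)]
beaker [([0.468, -0.224, -0.001], 0.72)]
large_crank [([0.524, -0.067, 0.003], 0.96), ([0.681, 0.162, -0.002], 0.68)]
test_tile [([0.47, 0.068, -0.0], 0.62), ([0.36, -0.082, -0.002], 0.26)]
small_crank [([0.688, -0.119, 0.004], 0.86)]
tape_roll [([0.358, -0.084, -0.0], 0.9)]
dip_timer [([0.468, -0.224, -0.004], 0.57), ([0.608, 0.418, -0.001], 0.5)]
rib [([0.361, 0.225, 0.001], 0.68)]
side 52.16643396415574 256.7349225094694 189.3251764351509 [[0.966, -0.257, -0.004, -0.496], [0.149, 0.546, 0.824, -0.167], [-0.21, -0.797, 0.566, -1.082], [0.0, 0.0, 0.0, 1.0]] ['pixels', 'fovy', 'cx', 'cy', 'extrinsics', 'shot']
kiln_slab [([0.416, 0.359, -0.002], 0.86)]
beaker [([0.467, -0.224, 0.005], 0.96)]
large_crank []
test_tile [([0.464, 0.068, 0.003], 0.61)]
small_crank [([0.689, -0.118, 0.001], 0.86)]
tape_roll [([0.363, -0.082, 0.0], 0.65)]
dip_timer [([0.608, 0.418, -0.002], 0.67)]
rib [([0.361, 0.232, -0.002], 0.65)]
```

View pics/scene0.png

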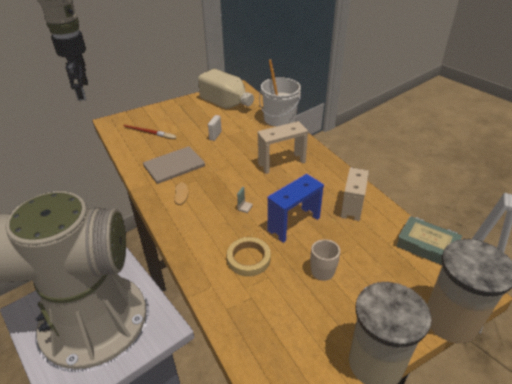

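View pics/side0.png

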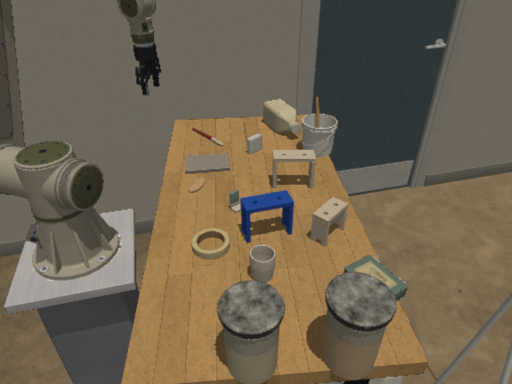

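The pictures agree with the networks. In the scene view the slab is at (174,164), beaker (324,259), tile (243,200), cream large crank (283,145) and small crank (355,193). The blue look-alike at (296,206) stays where it is. Next I fit the yaws by silhouette.

```bash
cat > h.py <<'E'
from workcell import env
import cv2,numpy as np
from scipy.optimize import minimize
from scipy.spatial.transform import Rotation as R
def box(x0,x1,y0,y1,z0,z1): return np.array([[x,y,z] for x in(x0,x1) for y in(y0,y1) for z in(z0,z1)],float)/1000
def crank(L,W,H): return [box(-L/2,L/2,-W/2,W/2,H-12,H),box(-L/2,-L/2+12,-W/2,W/2,0,H),box(L/2-12,L/2,-W/2,W/2,0,H)]
a=np.linspace(0,2*np.pi,40)
cyl=lambda r0,r1,h:np.vstack([np.c_[r*np.cos(a),r*np.sin(a),0*a+z] for r,z in((r0,0),(r1,h))])/1000
M={"kiln_slab":[box(-80,80,-55,55,0,15)],"beaker":[cyl(28,32,79)],"large_crank":crank(136,60,116),"small_crank":crank(104,50,92),
"test_tile":[box(-15,15,-17,17,0,8),box(7,15,-17,17,0,61)]}
def tool():
    s=env.get_state();T=np.eye(4);T[:3,:3]=R.from_quat(np.roll(s["orientation"],-1)).as_matrix();T[:3,3]=s["tcp_pos"];return T
def shoot(c):
    T=tool();p=env.read_camera(c)
    p["E"]=p["extrinsics"] if c!="wrist" else np.linalg.inv(T@p["mount"]);return p
def proj(P,p):
    X=P@p["E"][:3,:3].T+p["E"][:3,3];f=192/np.tan(np.radians(p["fovy"])/2)
    return np.c_[p["cx"]-f*X[:,0]/X[:,2],p["cy"]+f*X[:,1]/X[:,2]]
def rend(t,q,p,S=4):
    m=np.zeros((384*S,512*S),np.uint8);c,s=np.cos(q[2]),np.sin(q[2])
    for b in M[t]:
        P=b@np.array([[c,-s,0],[s,c,0],[0,0,1]]).T+[q[0],q[1],q[3] if len(q)>3 else 0]
        cv2.fillConvexPoly(m,cv2.convexHull(((proj(P,p)+.5)*S-.5).round().astype(np.int32)),1)
    return m
def fit(t,guess,ms,z=0,yaws=None):
    big=[(p,cv2.resize(m.astype(np.uint8),None,fx=4,fy=4)) for p,m in ms]
    def cost(q):
        q=[q[0],q[1],q[2],z];s=0
        for p,m in big:
            r=rend(t,q,p);s-=(r&m).sum()/max(1,(r|m).sum())
        return s/len(big)
    best=None
    for y in (np.arange(0,np.pi*(2 if t=="test_tile" else 1),np.pi/6) if yaws is None else yaws):
        o=minimize(cost,[guess[0],guess[1],y],method="Nelder-Mead",options=dict(initial_simplex=np.array([guess[0],guess[1],y])+np.array([[0,0,0],[.008,0,0],[0,.008,0],[0,0,.25]]),maxfev=60))
        if best is None or o.fun<best.fun: best=o
    o=minimize(cost,best.x,method="Nelder-Mead",options=dict(initial_simplex=best.x+np.array([[0,0,0],[.003,0,0],[0,.003,0],[0,0,.05]]),maxfev=80))
    return np.round([*o.x,-o.fun],4)
def mask(t,p,pt,z=0.03):
    u=proj(np.array([[pt[0],pt[1],z]]),p)[0];b=None
    for d in env.regions_of(t,p):
        v,x=np.nonzero(d["mask"]);e=np.hypot(x.mean()-u[0],v.mean()-u[1])
        if e<40 and (b is None or e<b[0]): b=(e,d["mask"],d["confidence"])
    return None if b is None else b[1]
def go(x,y,z,yaw):
    """shift (mm) & turn (10deg) for TCP at x,y,z with finger line (tool y) along world yaw"""
    T=tool();d=T[:3,:3].T@(np.array([x,y,z])-T[:3,3])*1000
    ty=np.array([np.cos(yaw),np.sin(yaw),0])
    c=[]
    for s in(1,-1):
        Rt=np.c_[np.cross(s*ty,[0,0,-1]),s*ty,[0,0,-1]];c.append(R.from_matrix(T[:3,:3].T@Rt).as_rotvec(degrees=True)/10)
    print("shift",d.round(1).tolist(),"turn",[k.round(2).tolist() for k in c],"j6",env.get_state()["joint_pos"][5].round(2))
E
python3 - <<'E'
from h import *
G={"kiln_slab":(.418,.36),"beaker":(.468,-.224),"large_crank":(.681,.162),"small_crank":(.688,-.118),"test_tile":(.467,.068)}
ps=[shoot("scene"),shoot("side")]
for t,g in G.items():
    ms=[(p,m) for p in ps if (m:=mask(t,p,g)) is not None]
    print(t,len(ms),fit(t,g,ms) if ms else None,[fit(t,g,[m]) for m in ms] if len(ms)>1 and t!="beaker" else "")
go(.468,-.224,.15,0)
E
```

```text
kiln_slab 2 [ 0.4171  0.3624 -0.1212  0.9507] [array([ 0.4179,  0.3634, -0.1095,  0.966 ]), array([0.4167, 0.3614, 3.0319, 0.9458])]
beaker 1 [ 0.4668 -0.2211  0.6232  0.9262] 
large_crank 2 [0.6797 0.1587 2.8473 0.9111] [array([ 0.6812,  0.1611, -0.312 ,  0.9106]), array([0.6798, 0.1578, 2.8587, 0.9308])]
small_crank 2 [ 0.6937 -0.1134  0.6103  0.9148] [array([ 0.6943, -0.1137,  0.596 ,  0.9425]), array([ 0.6923, -0.1159,  0.6455,  0.8967])]
test_tile 2 [0.466  0.0702 2.106  0.822 ] [array([0.4674, 0.0721, 2.0977, 0.8262]), array([0.4655, 0.0669, 2.2061, 0.8505])]
shift [-518.7, -566.0, 41.5] turn [[0.0, -0.0, 6.34], [0.0, 0.0, -11.66]] j6 1.43
```

>>> move_arm([
  [[-42, -46, 0], [0, 0, 0], -1],
  [[-84, -92, 0], [0, 0, 0], -1],
  [[-126, -138, 0], [0, 0, 0], -1],
  [[-168, -184, 0], [0, 0, 0], -1],
  [[-210, -229, 0], [0, 0, 0], -1],
])

```text
clock: 2.12
tcp_pos: [0.3429, 0.2138, 0.1918]
orientation: [0.001, 0.23, 0.973, 0.0]
wrist_force: [1.0, -0.1, -0.1]
finger_gap: 0.0853
grip_force: 0.0
```

>>> move_arm([
  [[-42, -46, 0], [0, 0, 1], -1],
  [[-84, -92, 0], [0, 0, 2], -1],
  [[-126, -138, 0], [0, 0, 3], -1],
  [[-168, -184, 0], [0, 0, 4], -1],
  [[-210, -229, 0], [0, 0, 5], -1],
])

```text
clock: 2.75
tcp_pos: [0.4284, -0.0854, 0.1919]
orientation: [0.001, 0.622, 0.783, 0.0]
wrist_force: [1.1, -0.1, -0.0]
finger_gap: 0.0851
grip_force: 0.0
```

```bash
python3 -c "
from h import *
go(.467,-.222,.19,0)"
```

```text
shift [-141.8, 6.8, 1.9] turn [[0.01, 0.0, 1.31], [-0.0, 0.01, -16.69]] j6 0.96
```

>>> move_arm([
  [[-50, 2, 0], [0, 0, 0.6], -1],
  [[-100, 4, 0], [0, 0, 1.3], -1],
  [[-142, 7, 0], [0, 0, 1.3], -1],
  [[-142, 7, 0], [0, 0, 1.3], -1],
])

```text
clock: 3.25
tcp_pos: [0.4684, -0.2225, 0.1909]
orientation: [0.0, 0.706, 0.708, -0.0]
wrist_force: [-0.4, 0.8, 0.1]
finger_gap: 0.0853
grip_force: 0.0
```

```bash
python3 -c "
from h import *
p=shoot('wrist');g=(.467,-.222)
for d in env.regions_of('beaker',p)[:2]: print('conf',d['confidence'],fit('beaker',g,[(p,d['mask'])],yaws=[0]))
print(env.landmark_of('beaker',p)[:1])
cv2.imwrite('pics/w1.png',p['pixels'][:,:,::-1])
go(.467,-.222,.05,0)"
```

```text
conf 0.92 [ 0.4667 -0.2216  0.2276  0.956 ]
conf 0.16 [ 0.467 -0.222  0.    -0.   ]
[]
shift [-3.1, -0.2, 141.3] turn [[-0.0, -0.0, 0.04], [0.01, -0.01, -17.96]] j6 0.97
```

View pics/w1.png

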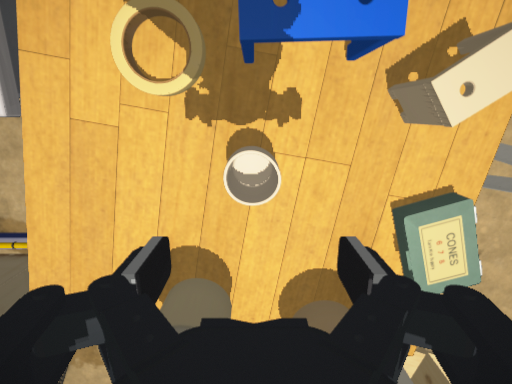

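The wrist view shows the beaker at (252,176), upright and clear, and the fit agrees to 1 mm. Now I grasp it.

>>> move_arm([
  [[-1, 0, 50], [0, 0, 0], -1],
  [[-1, 0, 100], [0, 0, 0], -1],
  [[-1, 0, 145], [0, 0, 0], -1],
  [[-1, 0, 145], [0, 0, 0], -1],
  [[-1, 0, 145], [0, 0, 0], 1],
], squeeze=35)

```text
clock: 4.03
tcp_pos: [0.4687, -0.2205, 0.0483]
orientation: [0.001, 0.704, 0.71, 0.0]
wrist_force: [0.6, 0.3, 0.4]
finger_gap: 0.0697
grip_force: 0.0
```

>>> move_arm([
  [[0, 0, 0], [0, 0, 0], 1],
  [[0, 0, 0], [0, 0, 0], 1],
  [[0, 0, 0], [0, 0, 0], 1],
  [[0, 0, 0], [0, 0, 0], 1],
])

```text
clock: 4.53
tcp_pos: [0.4679, -0.2208, 0.0467]
orientation: [0.0, 0.705, 0.71, 0.0]
wrist_force: [-0.3, 0.7, 0.1]
finger_gap: -0.0001
grip_force: 0.0
```

>>> move_arm([
  [[0, 0, -40], [0, 0, 0], 1],
  [[0, 0, -90], [0, 0, 0], 1],
  [[0, 0, -145], [0, 0, 0], 1],
  [[0, 0, -145], [0, 0, 0], 1],
])

```text
clock: 5.03
tcp_pos: [0.4704, -0.2225, 0.1963]
orientation: [0.004, 0.704, 0.71, 0.001]
wrist_force: [0.2, 0.1, -0.2]
finger_gap: -0.0008
grip_force: 0.0
```

```bash
python3 -c "
from h import *
go(.417,.3625,.20,-.12)
go(.417,.3625,.20,-.12+np.pi/2)
go(.467,-.222,.20,np.pi/2)"
```

```text
shift [585.4, -49.0, -7.0] turn [[0.04, 0.03, 0.73], [-0.04, 0.07, -17.27]] j6 0.97
shift [585.4, -49.0, -7.0] turn [[0.01, 0.05, -8.27], [0.06, -0.01, 9.73]] j6 0.97
shift [0.5, -3.3, -3.7] turn [[0.01, 0.06, -8.96], [0.06, -0.01, 9.04]] j6 0.97
```

The fingers closed on nothing, so I look at what happened.

```bash
python3 -c "
from h import *
p=shoot('wrist');q=shoot('side')
print(tool().round(3).tolist(), p['mount'].round(3).tolist(),p['fovy'],p['cx'],p['cy'])
for n,k in (('wrist',p),('side',q)):
  print(n,[(d['centre'],d['confidence']) for d in env.landmark_of('beaker',k)[:2]])
  for d in env.regions_of('beaker',k)[:1]: print(fit('beaker',(.467,-.222),[(k,d['mask'])],yaws=[0]))
cv2.imwrite('pics/m.png',np.vstack([p['pixels'],q['pixels']])[:,:,::-1][:,:,:].copy()[::1][:768] if 0 else cv2.resize(np.hstack([p['pixels'],q['pixels']])[:,:,::-1],(800,300)))
"
```

```text
[[-0.007, 1.0, 0.001, 0.468], [1.0, 0.007, -0.001, -0.221], [-0.001, 0.001, -1.0, 0.192], [0.0, 0.0, 0.0, 1.0]] [[0.0, 0.963, 0.27, 0.067], [1.0, -0.0, -0.001, -0.0], [-0.001, 0.27, -0.963, -0.183], [0.0, 0.0, 0.0, 1.0]] 68.72001942724181 253.71659261235513 191.80156270468174
wrist [([0.4648, -0.2226, -0.0023], 0.93)]
[ 0.4668 -0.2213  0.2767  0.9502]
side [([0.4706, -0.2243, 0.0033], 0.82)]
[ 0.4676 -0.2225  0.111   0.8713]
```

View pics/m.png

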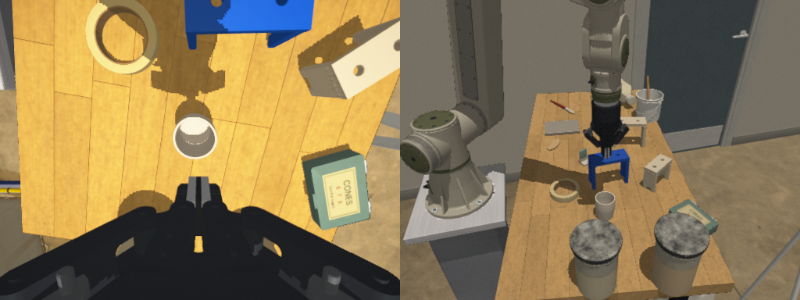

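```bash
python3 -c "
from h import *
T=tool();out=[]
for c in ('scene','side','wrist'):
  p=shoot(c);im=p['pixels'][:,:,::-1].copy()
  pts=np.array([(T@[0,0,-z,1])[:3] for z in (0,.05,.1)]);uv=proj(pts,p);print(c,uv.round(1).tolist())
  u,v=uv[0].round().astype(int);x0,y0=int(np.clip(u-45,0,421)),int(np.clip(v-60,0,293))
  k=cv2.resize(im[y0:y0+91,x0:x0+91],(266,266),interpolation=cv2.INTER_NEAREST)
  for (a,b),col in zip(uv,((0,0,255),(0,255,0),(255,0,0))): cv2.circle(k,(int((a-x0+.5)*266/91),int((b-y0+.5)*266/91)),3,col,-1)
  out.append(k)
cv2.imwrite('pics/t.png',np.hstack(out))"
```

```text
scene [[329.5, 211.5], [332.0, 192.9], [334.7, 172.9]]
side [[261.7, 216.0], [261.8, 198.3], [262.0, 179.3]]
wrist [[253.4, 214.1], [253.4, 247.4], [253.5, 313.3]]
```

View pics/t.png

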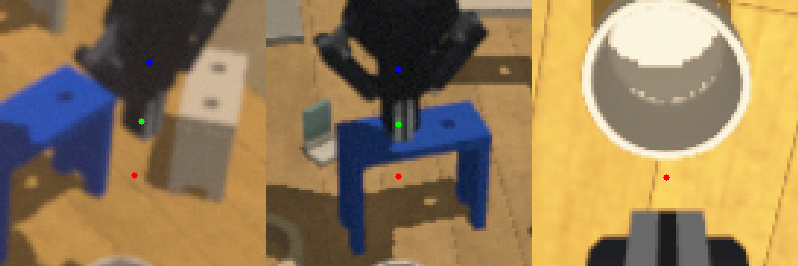

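The tips sit about 35 mm short of the reported TCP in both the scene and side crops: dot at row 177, tip at row 140. The fingers therefore closed above the beaker. From here on I command 35 mm deeper.

>>> move_arm([
  [[1, -1, 0], [0, 0, 0], -1],
  [[1, -1, 0], [0, 0, 0], -1],
  [[1, -1, 0], [0, 0, 0], -1],
  [[1, -1, 0], [0, 0, 0], -1],
  [[1, -1, 50], [0, 0, 0], -1],
])

```text
clock: 6.1
tcp_pos: [0.47, -0.2219, 0.1446]
orientation: [0.005, 0.704, 0.71, 0.001]
wrist_force: [-0.2, -0.1, -0.4]
finger_gap: 0.0851
grip_force: 0.0
```

>>> move_arm([
  [[0, 0, 45], [0, 0, 0], -1],
  [[0, 0, 90], [0, 0, 0], -1],
  [[0, 0, 132], [0, 0, 0], -1],
  [[0, 0, 132], [0, 0, 0], -1],
])

```text
clock: 6.6
tcp_pos: [0.464, -0.2178, 0.0067]
orientation: [-0.003, 0.704, 0.71, -0.001]
wrist_force: [-0.1, 1.0, 0.1]
finger_gap: 0.0856
grip_force: 0.0
```

>>> move_arm([
  [[0, 0, 0], [0, 0, 0], 1],
  [[0, 0, 0], [0, 0, 0], 1],
  [[0, 0, 0], [0, 0, 0], 1],
  [[0, 0, 0], [0, 0, 0], 1],
])

```text
clock: 7.1
tcp_pos: [0.4684, -0.2209, 0.0117]
orientation: [0.002, 0.704, 0.71, 0.0]
wrist_force: [-1.2, -0.6, 6.5]
finger_gap: 0.0618
grip_force: 38.9
```

>>> move_arm([
  [[0, 0, -40], [0, 0, 0], 1],
  [[0, 0, -90], [0, 0, 0], 1],
  [[0, 0, -140], [0, 0, 0], 1],
  [[0, 0, -160], [0, 0, 0], 1],
  [[0, 0, -160], [0, 0, 0], 1],
])

```text
clock: 7.72
tcp_pos: [0.4681, -0.2205, 0.1718]
orientation: [0.002, 0.704, 0.71, 0.001]
wrist_force: [1.9, -0.8, -2.4]
finger_gap: 0.0616
grip_force: 39.5
```

>>> move_arm([
  [[50, -4, 0], [0, 0, 0.1], 1],
  [[110, -9, 0], [0, 0, 0.2], 1],
  [[170, -14, 0], [0, 0, 0.4], 1],
  [[230, -19, 0], [0, 0, 0.5], 1],
  [[290, -24, 0], [0, 0, 0.7], 1],
])

```text
clock: 8.35
tcp_pos: [0.4393, 0.0719, 0.1681]
orientation: [-0.001, 0.747, 0.665, -0.001]
wrist_force: [0.7, 0.3, -1.8]
finger_gap: 0.0617
grip_force: 39.5
```

```bash
python3 -c "
from h import *
go(.4175,.362,.18,-.115);print(env.get_state()['finger_gap'],tool()[:3,3])"
```

```text
shift [285.6, -55.3, -11.8] turn [[-0.01, -0.0, -0.01], [-0.0, 0.01, 17.99]] j6 1.67
0.06170393690780426 [0.43930174 0.07186672 0.16813303]
```

>>> move_arm([
  [[60, -12, 0], [0, 0, 0], 1],
  [[120, -24, 0], [0, 0, 0], 1],
  [[180, -36, 0], [0, 0, 0], 1],
  [[240, -48, 0], [0, 0, 0], 1],
  [[286, -55, 0], [0, 0, 0], 1],
])

```text
clock: 8.98
tcp_pos: [0.4172, 0.3625, 0.1678]
orientation: [-0.0, 0.746, 0.666, -0.001]
wrist_force: [1.2, -0.2, -1.4]
finger_gap: 0.0615
grip_force: 39.5
```

>>> move_arm([
  [[0, 0, 50], [0, 0, 0], 1],
  [[0, 0, 95], [0, 0, 0], 1],
  [[0, 0, 95], [0, 0, 0], 1],
])

```text
clock: 9.35
tcp_pos: [0.4144, 0.3581, 0.0696]
orientation: [-0.001, 0.746, 0.666, -0.005]
wrist_force: [0.3, -0.6, -1.3]
finger_gap: 0.0618
grip_force: 39.6
```

```bash
python3 -c "
from h import *
q=shoot('scene');w=shoot('side')
T=tool();z=T[2,3]-.0117;print(T[:3,3],z)
for k in (q,w):
  for d in env.regions_of('beaker',k)[:1]:
    print(d['confidence'],fit('beaker',(.4175,.362),[(k,d['mask'])],z=z,yaws=[0]))
  m=mask('kiln_slab',k,(.4175,.362),.015);print(fit('kiln_slab',(.4175,.362),[(k,m)],yaws=[-.12]))
go(.4175,.362,.03,-.115)"
```

```text
[0.41839747 0.36022603 0.07450703] 0.06280703258661109
0.68 [0.412  0.3526 0.4604 0.8662]
[ 0.4184  0.3638 -0.1285  0.8424]
0.74 [0.4177 0.3581 0.1866 0.872 ]Traceback (most recent call last):
  File "<string>", line 8, in <module>
    m=mask('kiln_slab',k,(.4175,.362),.015);print(fit('kiln_slab',(.4175,.362),[(k,m)],yaws=[-.12]))
                                                  ~~~^^^^^^^^^^^^^^^^^^^^^^^^^^^^^^^^^^^^^^^^^^^^^^
  File "h.py", line 26, in fit
    big=[(p,cv2.resize(m.astype(np.uint8),None,fx=4,fy=4)) for p,m in ms]
                       ^^^^^^^^
AttributeError: 'NoneType' object has no attribute 'astype'
```

>>> move_arm([
  [[2, 0, 20], [0, 0, 0], 1],
  [[2, 0, 40], [0, 0, 0], 1],
  [[2, 0, 47], [0, 0, 0], 1],
  [[2, 0, 48], [0, 0, 0], 1],
  [[2, 0, 48], [0, 0, 0], 1],
])

```text
clock: 10.28
tcp_pos: [0.4197, 0.3629, 0.0275]
orientation: [0.0, 0.747, 0.665, 0.001]
wrist_force: [-0.3, 0.2, -1.2]
finger_gap: 0.0616
grip_force: 39.5
```

>>> move_arm([
  [[0, 0, 1], [0, 0, 0], 1],
  [[0, 0, 2], [0, 0, 0], 1],
  [[0, 0, 2], [0, 0, 0], 1],
])

```text
clock: 10.65
tcp_pos: [0.4198, 0.3634, 0.0267]
orientation: [0.0, 0.746, 0.665, 0.002]
wrist_force: [-2.0, -0.4, 10.3]
finger_gap: 0.062
grip_force: 40.5
```

Contact with the slab. I open and retreat.

>>> move_arm([
  [[0, 0, 0], [0, 0, 0], -0.9],
  [[0, 0, 0], [0, 0, 0], -1],
  [[0, 0, 0], [0, 0, 0], -1],
  [[0, 0, 0], [0, 0, 0], -1],
])

```text
clock: 11.15
tcp_pos: [0.4189, 0.3624, 0.0243]
orientation: [-0.0, 0.746, 0.665, -0.0]
wrist_force: [0.3, 0.1, 0.8]
finger_gap: 0.0851
grip_force: 0.0
```

>>> move_arm([
  [[0, 0, -50], [0, 0, 0], -1],
  [[0, 0, -110], [0, 0, 0], -1],
  [[0, 0, -170], [0, 0, 0], -1],
  [[0, 0, -210], [0, 0, 0], -1],
  [[0, 0, -210], [0, 0, 0], -1],
])

```text
clock: 11.78
tcp_pos: [0.4208, 0.3637, 0.2384]
orientation: [0.001, 0.746, 0.665, 0.004]
wrist_force: [0.5, -0.9, -0.4]
finger_gap: 0.0854
grip_force: 0.0
```

```bash
python3 -c "
from h import *
w=shoot('wrist')
for t,z in (('beaker',.015),('kiln_slab',0)):
  m=mask(t,w,(.4175,.362),.015)
  if m is not None: print(t,fit(t,(.4175,.362),[(w,m)],z=z,yaws=[-.12]))
cv2.imwrite('pics/w2.png',w['pixels'][:,:,::-1])
go(.6797,.159,.24,2.85+np.pi/2)"
```

```text
beaker [0.4187 0.3641 0.0839 0.9247]
kiln_slab [ 0.4161  0.3607 -0.112   0.6926]
shift [-171.9, 282.8, -7.0] turn [[-0.0, 0.01, 10.01], [-0.01, -0.0, -7.99]] j6 2.25
```

View pics/w2.png

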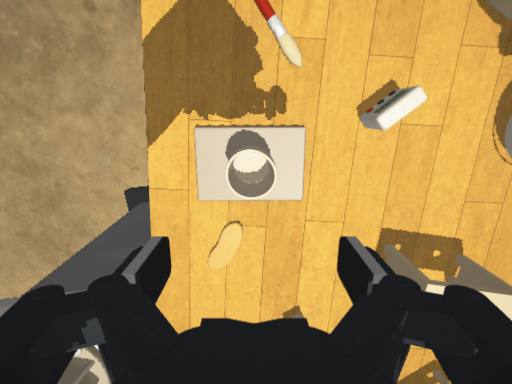

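The beaker stands at the slab's centre: its rim is at (251,174), and the slab spans (196..305, 126..200). Now the large crank.

>>> move_arm([
  [[-30, 50, 0], [0, 0, -1], -1],
  [[-60, 100, 0], [0, 0, -2], -1],
  [[-90, 150, 0], [0, 0, -3], -1],
  [[-120, 200, 0], [0, 0, -4], -1],
  [[-150, 245, 0], [0, 0, -5], -1],
])

```text
clock: 12.55
tcp_pos: [0.6457, 0.1839, 0.2318]
orientation: [-0.002, 0.393, 0.92, -0.001]
wrist_force: [1.0, 0.6, -0.6]
finger_gap: 0.0856
grip_force: 0.0
```

```bash
python3 -c "
from h import *
go(.6797,.159,.22,2.85+np.pi/2)"
```

```text
shift [-41.5, 7.4, 11.6] turn [[-0.02, 0.02, 15.04], [-0.01, -0.02, -2.96]] j6 0.97
```

>>> move_arm([
  [[-20, 4, 5], [0, 0, -1], -1],
  [[-41, 7, 10], [0, 0, -2], -1],
  [[-41, 7, 10], [0, 0, -3], -1],
  [[-41, 7, 10], [0, 0, -3], -1],
])

```text
clock: 13.05
tcp_pos: [0.6777, 0.16, 0.2218]
orientation: [-0.002, 0.145, 0.989, -0.0]
wrist_force: [-0.2, -0.1, 0.2]
finger_gap: 0.0853
grip_force: 0.0
```

```bash
python3 -c "
from h import *
w=shoot('wrist')
for d in env.regions_of('large_crank',w)[:2]: print(d['confidence'],fit('large_crank',(.68,.16),[(w,d['mask'])],yaws=[-.29]))
cv2.imwrite('pics/w3.png',w['pixels'][:,:,::-1])
go(.68,.16,.06,2.85+np.pi/2)"
```

```text
0.91 [ 0.68  0.16 -0.29 -0.  ]
0.56 [ 0.6788  0.1566 -0.2659  0.9665]
shift [-2.7, 0.3, 163.1] turn [[-0.02, 0.01, 18.0], [-0.01, -0.01, -0.0]] j6 0.41
```

View pics/w3.png

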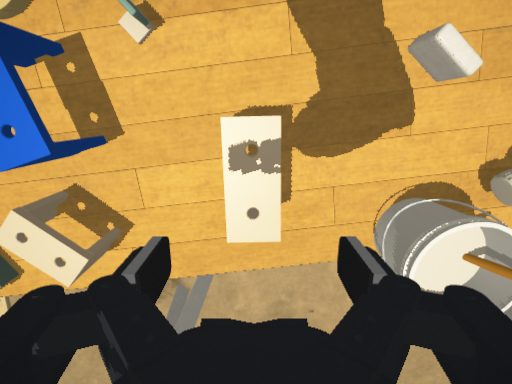

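The crank's deck shows at (221–281, 116–242), free of neighbours. I apply a small correction and grasp.

>>> move_arm([
  [[-2, -3, 45], [0, 0, -0.1], -1],
  [[-2, -3, 90], [0, 0, -0.1], -1],
  [[-2, -3, 135], [0, 0, -0.1], -1],
  [[-2, -3, 164], [0, 0, -0.1], -1],
  [[-2, -3, 164], [0, 0, -0.1], -1],
])

```text
clock: 13.78
tcp_pos: [0.6766, 0.1571, 0.0574]
orientation: [-0.003, 0.136, 0.991, -0.001]
wrist_force: [-0.1, -0.4, -0.3]
finger_gap: 0.0851
grip_force: 0.0
```

>>> move_arm([
  [[0, 0, 0], [0, 0, 0], 1],
  [[0, 0, 0], [0, 0, 0], 1],
  [[0, 0, 0], [0, 0, 0], 1],
  [[0, 0, 0], [0, 0, 0], 1],
  [[0, 0, 0], [0, 0, 0], 1],
], squeeze=60)

```text
clock: 14.4
tcp_pos: [0.6813, 0.1572, 0.0634]
orientation: [0.002, 0.136, 0.991, 0.001]
wrist_force: [-0.1, -1.6, 6.7]
finger_gap: 0.0577
grip_force: 66.1
```

>>> move_arm([
  [[0, 0, -30], [0, 0, 0], 1],
  [[0, 0, -70], [0, 0, 0], 1],
  [[0, 0, -110], [0, 0, 0], 1],
  [[0, 0, -150], [0, 0, 0], 1],
  [[0, 0, -150], [0, 0, 0], 1],
])

```text
clock: 15.02
tcp_pos: [0.6815, 0.1573, 0.2141]
orientation: [0.003, 0.136, 0.991, 0.001]
wrist_force: [1.2, 0.1, -5.0]
finger_gap: 0.0579
grip_force: 66.8
```

```bash
python3 -c "
from h import *
w=shoot('wrist')
print(tool()[:3,3])
for d in env.regions_of('large_crank',w)[:2]: print(d['confidence'],fit('large_crank',(.68,.16),[(w,d['mask'])],yaws=[-.29],z=tool()[2,3]-.06))
go(.4175,.3625,.21,-.115+np.pi/2)"
```

```text
[0.6803709  0.15715966 0.21110094]
0.91 [ 0.68  0.16 -0.29 -0.  ]
0.79 [ 0.6792  0.1569 -0.27    0.8523]
shift [307.3, 127.6, -0.7] turn [[-0.0, -0.01, -0.9], [-0.01, 0.0, 17.1]] j6 0.38
```

>>> move_arm([
  [[40, 16, 0], [0, 0, -0.1], 1],
  [[100, 41, 0], [0, 0, -0.3], 1],
  [[155, 64, 0], [0, 0, -0.5], 1],
  [[210, 87, 0], [0, 0, -0.7], 1],
  [[260, 108, 0], [0, 0, -0.9], 1],
])

```text
clock: 15.75
tcp_pos: [0.4546, 0.3311, 0.2074]
orientation: [-0.002, 0.057, 0.998, -0.001]
wrist_force: [0.5, 0.7, -4.6]
finger_gap: 0.0578
grip_force: 66.7
```

```bash
python3 -c "
from h import *
go(.418,.363,.21,-.115+np.pi/2)"
```

```text
shift [40.0, 27.5, -2.5] turn [[-0.01, -0.02, 0.01], [0.04, -0.02, -17.99]] j6 0.6
```

>>> move_arm([
  [[20, 14, 0], [0, 0, 0], 1],
  [[41, 28, 0], [0, 0, 0], 1],
  [[41, 28, 0], [0, 0, 0], 1],
  [[41, 28, 0], [0, 0, 0], 1],
])

```text
clock: 16.25
tcp_pos: [0.4199, 0.3627, 0.2086]
orientation: [-0.001, 0.057, 0.998, -0.001]
wrist_force: [-0.1, 0.3, -4.7]
finger_gap: 0.0578
grip_force: 66.7
```

```bash
python3 -c "
from h import *
q=shoot('scene');w=shoot('side');z=tool()[2,3]-.0605
for k in (q,w):
  for t,zz in (('large_crank',z),('beaker',.015)):
    m=mask(t,k,(.418,.363),zz+.06)
    if m is not None: print(t,fit(t,(.418,.363),[(k,m)],z=zz,yaws=[-.12]))
go(.418,.363,.08,-.115+np.pi/2)
cv2.imwrite('pics/c3.png',np.hstack([cv2.resize(k['pixels'][60:220,x:x+160,::-1],(400,400)) for k,x in((q,100),(w,130))]))"
```

```text
large_crank [ 0.4164  0.3597 -0.1392  0.8113]
beaker [ 0.4183  0.3623 -0.038   0.9081]
large_crank [ 0.4178  0.3551 -0.1106  0.7909]
beaker [ 0.4201  0.3651 -0.0625  0.8153]
shift [3.0, -0.2, 130.3] turn [[-0.0, -0.0, -0.0], [-0.0, 0.0, 18.0]] j6 0.68
```

View pics/c3.png

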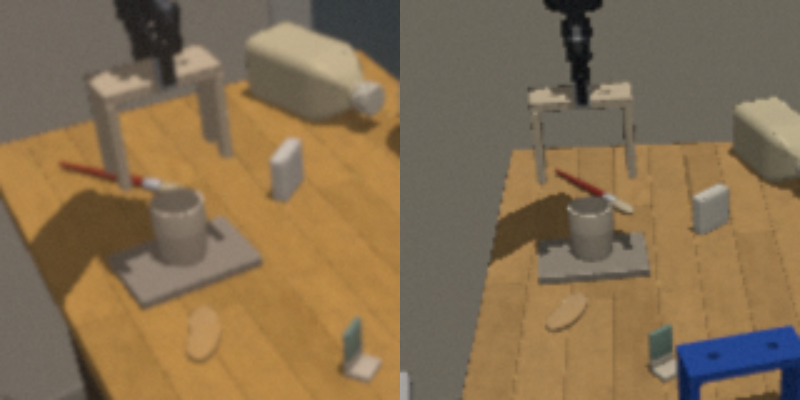

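The crank hovers upright, centred over the beaker and parallel to the slab in both views. I lower it.

>>> move_arm([
  [[2, 0, 30], [0, 0, 0], 1],
  [[2, 0, 60], [0, 0, 0], 1],
  [[2, 0, 90], [0, 0, 0], 1],
  [[2, 0, 115], [0, 0, 0], 1],
  [[2, 0, 115], [0, 0, 0], 1],
])

```text
clock: 17.18
tcp_pos: [0.4171, 0.3623, 0.0935]
orientation: [-0.002, 0.058, 0.998, -0.001]
wrist_force: [-0.3, -0.3, -3.8]
finger_gap: 0.058
grip_force: 66.7
```

>>> move_arm([
  [[0, 0, 8], [0, 0, 0], 1],
  [[0, 0, 14], [0, 0, 0], 1],
  [[0, 0, 16], [0, 0, 0], 1],
  [[0, 0, 17], [0, 0, 0], 1],
])

```text
clock: 17.68
tcp_pos: [0.4187, 0.3637, 0.0787]
orientation: [0.0, 0.057, 0.998, 0.0]
wrist_force: [0.3, 0.2, -4.4]
finger_gap: 0.058
grip_force: 66.8
```

>>> move_arm([
  [[0, 0, 1], [0, 0, 0], 1],
  [[0, 0, 2], [0, 0, 0], 1],
  [[0, 0, 3], [0, 0, 0], 1],
  [[0, 0, 3], [0, 0, 0], 1],
])

```text
clock: 18.18
tcp_pos: [0.4186, 0.3638, 0.0783]
orientation: [0.001, 0.057, 0.998, 0.001]
wrist_force: [-5.7, -3.3, 12.9]
finger_gap: 0.0579
grip_force: 68.7
```

>>> move_arm([
  [[0, 0, 0], [0, 0, 0], -1],
  [[0, 0, 0], [0, 0, 0], -1],
  [[0, 0, 0], [0, 0, 0], -1],
  [[0, 0, 0], [0, 0, 0], -1],
])

```text
clock: 18.68
tcp_pos: [0.4186, 0.3637, 0.0754]
orientation: [-0.0, 0.057, 0.998, 0.0]
wrist_force: [-0.7, 0.3, 0.7]
finger_gap: 0.0855
grip_force: 0.0
```

>>> move_arm([
  [[0, 0, -40], [0, 0, 0], -1],
  [[0, 0, -90], [0, 0, 0], -1],
  [[0, 0, -140], [0, 0, 0], -1],
  [[0, 0, -150], [0, 0, 0], -1],
  [[0, 0, -150], [0, 0, 0], -1],
])

```text
clock: 19.3
tcp_pos: [0.4189, 0.3638, 0.2258]
orientation: [0.001, 0.057, 0.998, 0.0]
wrist_force: [-0.2, 0.1, 0.6]
finger_gap: 0.0855
grip_force: 0.0
```

```bash
python3 -c "
from h import *
w=shoot('wrist')
for d in env.regions_of('large_crank',w)[:2]: print('crank',d['confidence'],fit('large_crank',(.418,.363),[(w,d['mask'])],yaws=[-.12],z=.015))
q=shoot('scene');s=shoot('side')
for k in (q,s):
    m=mask('large_crank',k,(.418,.363),.075)
    if m is not None: print(fit('large_crank',(.418,.363),[(k,m)],z=.015,yaws=[-.12]))
ms=[(k,m) for k in (q,s) if (m:=mask('test_tile',k,(.466,.07),.03)) is not None]
print('tile',fit('test_tile',(.466,.07),ms))
cv2.imwrite('pics/c4.png',np.hstack([cv2.resize(k['pixels'][60:220,x:x+160,::-1],(400,400)) for k,x in((q,100),(s,130))]))
go(.466,.07,.19,.5)"
```

```text
crank 0.96 [ 0.4163  0.3627 -0.1079  0.9669]
crank 0.96 [ 0.418  0.363 -0.12  -0.   ]
[ 0.4178  0.3666 -0.1098  0.9323]
[ 0.4171  0.3634 -0.112   0.906 ]
tile [0.4673 0.0671 2.2985 0.8197]
shift [-81.1, -285.9, 34.8] turn [[-0.01, -0.0, 5.48], [0.0, -0.01, -12.52]] j6 0.69
```

View pics/c4.png

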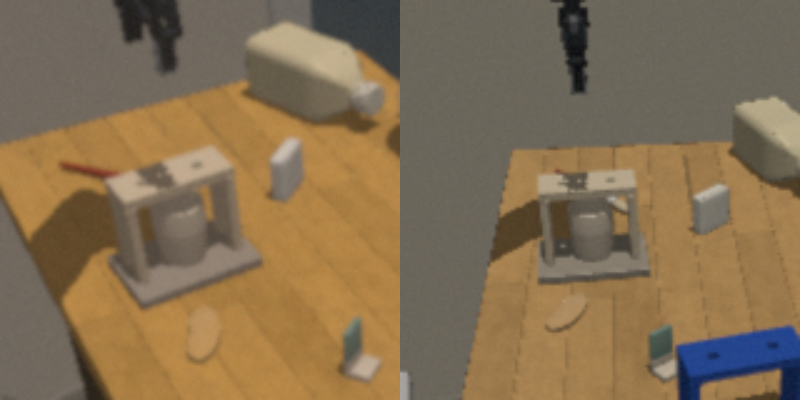

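Both crops show the crank standing on the slab with the beaker free between its legs. Now the tile.

>>> move_arm([
  [[-14, -50, 0], [0, 0, 1], -1],
  [[-30, -105, 0], [0, 0, 2], -1],
  [[-46, -162, 0], [0, 0, 3], -1],
  [[-62, -220, 0], [0, 0, 4], -1],
  [[-78, -275, 0], [0, 0, 4.8], -1],
])

```text
clock: 20.32
tcp_pos: [0.4645, 0.0796, 0.2254]
orientation: [0.0, 0.461, 0.888, 0.0]
wrist_force: [0.0, 0.2, 0.3]
finger_gap: 0.0856
grip_force: 0.0
```

>>> move_arm([
  [[-12, 0, 10], [0, 0, 0], -1],
  [[-12, 0, 25], [0, 0, 0], -1],
  [[-12, 0, 25], [0, 0, 0], -1],
])

```text
clock: 20.7
tcp_pos: [0.4699, 0.0729, 0.1986]
orientation: [-0.002, 0.458, 0.889, -0.001]
wrist_force: [-0.4, -0.5, 0.3]
finger_gap: 0.0855
grip_force: 0.0
```

```bash
python3 -c "
from h import *
w=shoot('wrist')
for d in env.regions_of('test_tile',w)[:1]:
  f=fit('test_tile',(.467,.068),[(w,d['mask'])],yaws=[1.9,2.1,2.3]);print('tile',d['confidence'],f)
x,y,a=f[:3]; x+=.010*np.cos(a);y+=.010*np.sin(a);print(x,y)
cv2.imwrite('pics/w5.png',w['pixels'][:,:,::-1])
go(x,y,-.008,a+np.pi/2)"
```

```text
tile 0.66 [0.4643 0.0674 2.035  0.9267]
0.4598228911472228 0.0763417837325885
shift [8.8, -6.9, 208.1] turn [[0.01, -0.01, -17.1], [-0.0, -0.01, 0.9]] j6 0.93
```

View pics/w5.png

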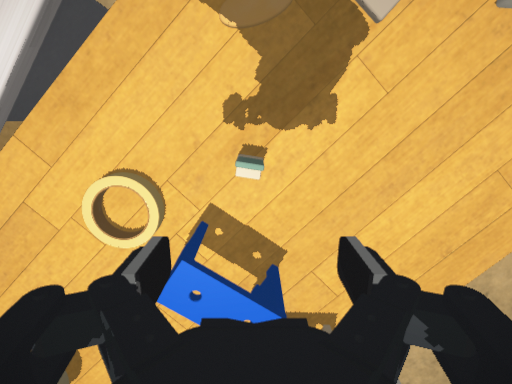

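The tile is at (250,165), turned about 8° against the fingers. I correct for that and descend in two stages.

>>> move_arm([
  [[9, -7, 50], [0, 0, 0.8], -1],
  [[9, -7, 110], [0, 0, 0.8], -1],
  [[9, -7, 110], [0, 0, 0.8], -1],
])

```text
clock: 21.18
tcp_pos: [0.4559, 0.0761, 0.0872]
orientation: [-0.004, 0.518, 0.855, -0.002]
wrist_force: [-0.1, -0.3, 0.4]
finger_gap: 0.0853
grip_force: 0.0
```

```bash
python3 -c "
from h import *
w=shoot('wrist')
for d in env.regions_of('test_tile',w)[:1]:
  f=fit('test_tile',(.465,.068),[(w,d['mask'])],yaws=[1.9,2.1,2.3]);print('tile',d['confidence'],f)
x,y,a=f[:3]; x+=.010*np.cos(a);y+=.010*np.sin(a);print(x,y)
go(x,y,-.006,a+np.pi/2)"
```

```text
tile 0.73 [0.4644 0.0669 2.0554 0.9542]
0.45974142297544074 0.07574859650488419
shift [0.7, -1.3, 97.9] turn [[0.0, -0.01, 17.98], [0.0, 0.0, -0.02]] j6 1.08
```

>>> move_arm([
  [[0, -1, 45], [0, 0, 0], -1],
  [[0, -1, 85], [0, 0, 0], -1],
  [[0, -1, 96], [0, 0, 0], -1],
  [[0, -1, 96], [0, 0, 0], -1],
])

```text
clock: 21.78
tcp_pos: [0.4614, 0.0747, -0.0039]
orientation: [0.001, 0.519, 0.855, 0.001]
wrist_force: [-0.2, -0.3, -0.1]
finger_gap: 0.0855
grip_force: 0.0
```

>>> move_arm([
  [[0, 0, 0], [0, 0, 0], 1],
  [[0, 0, 0], [0, 0, 0], 1],
  [[0, 0, 0], [0, 0, 0], 1],
  [[0, 0, 0], [0, 0, 0], 1],
  [[0, 0, 0], [0, 0, 0], 1],
], squeeze=25)

```text
clock: 22.4
tcp_pos: [0.4606, 0.0746, -0.0046]
orientation: [0.001, 0.519, 0.855, 0.001]
wrist_force: [-1.9, 1.3, 5.8]
finger_gap: 0.0334
grip_force: 27.3
```

>>> move_arm([
  [[0, 0, -30], [0, 0, 0], 1],
  [[0, 0, -80], [0, 0, 0], 1],
  [[0, 0, -135], [0, 0, 0], 1],
  [[0, 0, -190], [0, 0, 0], 1],
  [[0, 0, -190], [0, 0, 0], 1],
])

```text
clock: 23.02
tcp_pos: [0.4628, 0.0745, 0.1891]
orientation: [0.004, 0.519, 0.855, 0.002]
wrist_force: [-0.6, -0.3, -1.9]
finger_gap: 0.0336
grip_force: 26.8
```

```bash
python3 -c "
from h import *
w=shoot('wrist')
f=None
for d in env.regions_of('test_tile',w)[:1]:
  f=fit('test_tile',(.465,.068),[(w,d['mask'])],yaws=[2.05],z=tool()[2,3]+.0045);print('tile',d['confidence'],f)
print(tool()[:3,3].round(4))
go(.407,.3645,.185,1.46)"
```

```text
tile 0.64 [0.4659 0.0658 2.0079 0.954 ]
[0.4599 0.0745 0.1847]
shift [281.7, 86.6, -0.3] turn [[0.0, 0.01, -5.62], [0.01, -0.01, 12.38]] j6 1.08
```

>>> move_arm([
  [[45, 14, 0], [0, 0, -1], 1],
  [[100, 31, 0], [0, 0, -2], 1],
  [[155, 48, 0], [0, 0, -3], 1],
  [[210, 65, 0], [0, 0, -4], 1],
  [[260, 80, 0], [0, 0, -5], 1],
])

```text
clock: 23.75
tcp_pos: [0.4091, 0.3433, 0.1822]
orientation: [-0.001, 0.106, 0.994, -0.001]
wrist_force: [1.2, 0.4, -0.1]
finger_gap: 0.0341
grip_force: 26.7
```

```bash
python3 -c "
from h import *
go(.407,.3645,.185,1.46)"
```

```text
shift [6.6, 20.3, -2.9] turn [[-0.01, -0.02, -0.59], [-0.02, 0.02, 17.41]] j6 0.76
```

>>> move_arm([
  [[6, 20, 0], [0, 0, -0.6], 1],
  [[6, 20, 0], [0, 0, -0.6], 1],
  [[6, 20, 0], [0, 0, -0.6], 1],
])

```text
clock: 24.12
tcp_pos: [0.4087, 0.3619, 0.183]
orientation: [-0.001, 0.058, 0.998, -0.001]
wrist_force: [-0.5, 0.3, -1.6]
finger_gap: 0.034
grip_force: 26.7
```

```bash
python3 -c "
from h import *
z=tool()[2,3]+.0045;print(tool()[:3,3].round(4))
for c in ('wrist','scene','side'):
  w=shoot(c);m=mask('test_tile',w,(.417,.3635),z+.03)
  if m is not None: print(c,'tile',fit('test_tile',(.417,.3635),[(w,m)],yaws=[3.03],z=z))
  m=mask('large_crank',w,(.417,.3635),.1)
  if m is not None: print(c,'crank',fit('large_crank',(.417,.3635),[(w,m)],yaws=[-.11],z=.015))
go(.407,.3645,.1265,1.46)"
```

```text
[0.4087 0.3619 0.183 ]
wrist tile [0.4153 0.3595 2.9382 0.8947]
wrist crank [ 0.4171  0.3626 -0.1133  0.6409]
scene crank [ 0.418   0.3665 -0.1331  0.903 ]
side tile [0.4182 0.3675 3.0538 0.5241]
side crank [ 0.417   0.3631 -0.1234  0.8858]
shift [2.9, 1.5, 58.2] turn [[0.0, 0.0, -0.03], [0.0, -0.0, 17.97]] j6 0.69
```

>>> move_arm([
  [[1, 2, 20], [0, 0, 0], 1],
  [[1, 2, 40], [0, 0, 0], 1],
  [[1, 2, 52], [0, 0, 0], 1],
  [[1, 2, 56], [0, 0, 0], 1],
  [[1, 2, 56], [0, 0, 0], 1],
])

```text
clock: 25.2
tcp_pos: [0.4088, 0.3651, 0.1287]
orientation: [0.0, 0.057, 0.998, 0.0]
wrist_force: [0.2, 0.0, -0.4]
finger_gap: 0.0338
grip_force: 26.7
```

>>> move_arm([
  [[0, 0, 1], [0, 0, 0], 1],
  [[0, 0, 2], [0, 0, 0], 1],
  [[0, 0, 2], [0, 0, 0], 1],
])

```text
clock: 25.58
tcp_pos: [0.4088, 0.3652, 0.1267]
orientation: [0.0, 0.057, 0.998, 0.0]
wrist_force: [-0.1, -0.2, 0.4]
finger_gap: 0.0337
grip_force: 26.7
```

>>> move_arm([
  [[0, 0, 0.5], [0, 0, 0], 1],
  [[0, 0, 1], [0, 0, 0], 1],
  [[0, 0, 1.5], [0, 0, 0], 1],
  [[0, 0, 1.5], [0, 0, 0], 1],
])

```text
clock: 26.08
tcp_pos: [0.4089, 0.3653, 0.1264]
orientation: [0.001, 0.057, 0.998, 0.0]
wrist_force: [-2.4, -0.7, 8.0]
finger_gap: 0.0339
grip_force: 27.5
```

>>> move_arm([
  [[0, 0, 0], [0, 0, 0], 0.5],
  [[0, 0, 0], [0, 0, 0], 0],
  [[0, 0, 0], [0, 0, 0], -0.5],
  [[0, 0, 0], [0, 0, 0], -1],
  [[0, 0, 0], [0, 0, 0], -1],
])

```text
clock: 26.7
tcp_pos: [0.4086, 0.365, 0.1248]
orientation: [-0.0, 0.057, 0.998, -0.0]
wrist_force: [0.3, -0.5, 0.5]
finger_gap: 0.0858
grip_force: 0.0
```

>>> move_arm([
  [[0, 0, -40], [0, 0, 0], -1],
  [[0, 0, -90], [0, 0, 0], -1],
  [[0, 0, -130], [0, 0, 0], -1],
  [[0, 0, -130], [0, 0, 0], -1],
])

```text
clock: 27.2
tcp_pos: [0.4104, 0.3662, 0.2587]
orientation: [0.003, 0.057, 0.998, 0.002]
wrist_force: [-0.1, -0.5, -0.4]
finger_gap: 0.0852
grip_force: 0.0
```

```bash
python3 -c "
from h import *
print(tool()[:3,3].round(4))
ims=[]
for c in ('wrist','scene','side'):
  w=shoot(c);ims.append(w['pixels']);m=mask('test_tile',w,(.417,.3635),.16)
  if m is not None: print(c,'tile',fit('test_tile',(.417,.3635),[(w,m)],yaws=[3.03],z=.131))
  m=mask('large_crank',w,(.417,.3635),.1)
  if m is not None: print(c,'crank',fit('large_crank',(.417,.3635),[(w,m)],yaws=[-.11],z=.015))
cv2.imwrite('pics/c6.png',np.hstack([cv2.resize(i[:,:,::-1][y:y+h,x:x+h],(266,266)) for i,x,y,h in((ims[0],60,0,384),(ims[1],110,80,120),(ims[2],150,80,120))]))
go(.693,-.1145,.24,.61+np.pi/2)"
```

```text
[0.4104 0.3662 0.2587]
wrist tile [0.4162 0.3635 3.0169 0.9335]
wrist crank [ 0.4165  0.3628 -0.1074  0.8266]
scene tile [0.418  0.3693 2.8939 0.8059]
side crank [ 0.4172  0.3627 -0.1208  0.8185]
shift [-337.7, -443.6, 14.2] turn [[-0.0, -0.01, -4.15], [-0.01, 0.0, 13.85]] j6 0.7
```

View pics/c6.png

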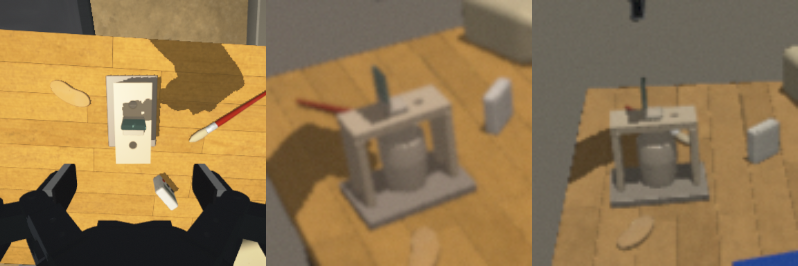

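The tile stands upright mid-deck, with the plate visible in all three views. Now the small crank.

>>> move_arm([
  [[-34, -44, 0], [0, 0, -0.5], -1],
  [[-70, -92, 0], [0, 0, -1], -1],
  [[-106, -139, 0], [0, 0, -1.5], -1],
  [[-142, -187, 0], [0, 0, -2], -1],
  [[-178, -234, 0], [0, 0, -2.5], -1],
])

```text
clock: 28.28
tcp_pos: [0.5594, 0.1105, 0.2548]
orientation: [-0.0, -0.162, 0.987, 0.0]
wrist_force: [-0.0, 0.8, -0.5]
finger_gap: 0.0855
grip_force: 0.0
```

```bash
python3 -c "
from h import *
go(.693,-.1145,.22,.61+np.pi/2)"
```

```text
shift [-54.9, -255.8, 34.7] turn [[0.0, 0.0, -1.64], [0.0, -0.0, 16.36]] j6 -0.27
```

>>> move_arm([
  [[-11, -50, 0], [0, 0, -0.5], -1],
  [[-23, -107, 0], [0, 0, -1], -1],
  [[-36, -165, 10], [0, 0, -1.6], -1],
  [[-48, -222, 20], [0, 0, -1.6], -1],
  [[-55, -256, 35], [0, 0, -1.6], -1],
])

```text
clock: 28.9
tcp_pos: [0.6928, -0.1162, 0.2187]
orientation: [-0.0, -0.295, 0.956, -0.0]
wrist_force: [0.6, 0.4, -1.1]
finger_gap: 0.0853
grip_force: 0.0
```

>>> move_arm([
  [[0, 0, 0], [0, 0, 0], -1],
  [[0, 0, 0], [0, 0, 0], -1],
])

```text
clock: 29.15
tcp_pos: [0.6914, -0.1128, 0.2197]
orientation: [-0.0, -0.296, 0.955, 0.001]
wrist_force: [0.6, 0.5, 0.1]
finger_gap: 0.0854
grip_force: 0.0
```

```bash
python3 -c "
from h import *
w=shoot('wrist');f=None
for d in env.regions_of('small_crank',w)[:2]:
  g=fit('small_crank',(.693,-.1145),[(w,d['mask'])],yaws=[.61]);print(d['confidence'],g)
  if f is None or g[3]>f[3]: f=g
cv2.imwrite('pics/w7.png',w['pixels'][:,:,::-1])
go(f[0],f[1],.034,f[2]+np.pi/2)"
```

```text
0.93 [ 0.6909 -0.1181  0.5996  0.9537]
shift [4.2, -4.5, 187.0] turn [[-0.0, 0.0, 0.02], [-0.01, -0.0, -17.98]] j6 -0.88
```

View pics/w7.png

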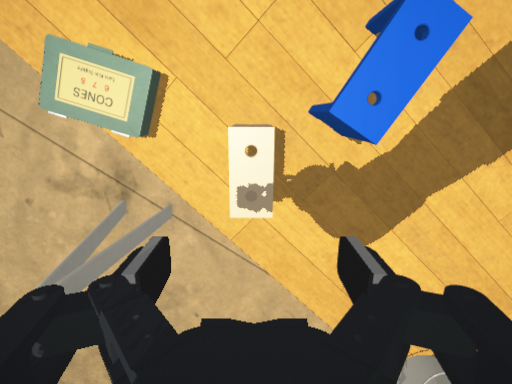

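The small crank's deck is at (228–274, 126–217), with the blue crank and the box clear of the fingers.

>>> move_arm([
  [[4, -4, 45], [0, 0, 0], -1],
  [[4, -4, 95], [0, 0, 0], -1],
  [[4, -4, 145], [0, 0, 0], -1],
  [[4, -4, 186], [0, 0, 0], -1],
  [[4, -4, 186], [0, 0, 0], -1],
])

```text
clock: 29.88
tcp_pos: [0.6876, -0.1165, 0.0312]
orientation: [-0.003, -0.297, 0.955, 0.002]
wrist_force: [0.2, 0.1, 0.5]
finger_gap: 0.0854
grip_force: 0.0
```

>>> move_arm([
  [[0, 0, 0], [0, 0, 0], 1],
  [[0, 0, 0], [0, 0, 0], 1],
  [[0, 0, 0], [0, 0, 0], 1],
  [[0, 0, 0], [0, 0, 0], 1],
  [[0, 0, 0], [0, 0, 0], 1],
], squeeze=50)

```text
clock: 30.5
tcp_pos: [0.6928, -0.1189, 0.0377]
orientation: [0.002, -0.296, 0.955, -0.001]
wrist_force: [-1.3, 1.7, 6.4]
finger_gap: 0.0488
grip_force: 52.0
```

>>> move_arm([
  [[0, 0, -40], [0, 0, 0], 1],
  [[0, 0, -85], [0, 0, 0], 1],
  [[0, 0, -130], [0, 0, 0], 1],
  [[0, 0, -175], [0, 0, 0], 1],
  [[0, 0, -175], [0, 0, 0], 1],
])

```text
clock: 31.12
tcp_pos: [0.6934, -0.1196, 0.2154]
orientation: [0.004, -0.296, 0.955, -0.003]
wrist_force: [-0.1, -0.2, -2.6]
finger_gap: 0.0484
grip_force: 53.5
```

```bash
python3 -c "
from h import *
w=shoot('wrist');T=tool();print(T[:3,3].round(4))
for d in env.regions_of('small_crank',w)[:1]:
  print(d['confidence'],fit('small_crank',(.69,-.118),[(w,d['mask'])],yaws=[.6],z=T[2,3]-.036))
go(.417,.363,.265,-.11+np.pi/2)"
```

```text
[ 0.6922 -0.1193  0.2121]
0.8 [ 0.6926 -0.1204  0.5986  0.8928]
shift [-46.4, 552.4, -56.0] turn [[-0.0, 0.01, 4.07], [-0.01, -0.01, -13.93]] j6 -0.89
```

>>> move_arm([
  [[-4, 45, -20], [0, 0, 0.4], 1],
  [[-8, 100, -40], [0, 0, 0.9], 1],
  [[-13, 155, -56], [0, 0, 1.4], 1],
  [[-18, 210, -56], [0, 0, 1.9], 1],
  [[-22, 265, -56], [0, 0, 2.4], 1],
])

```text
clock: 31.85
tcp_pos: [0.5572, 0.1136, 0.2631]
orientation: [-0.001, -0.089, 0.996, 0.0]
wrist_force: [0.2, 1.7, -2.6]
finger_gap: 0.0487
grip_force: 53.6
```

```bash
python3 -c "
from h import *
go(.417,.363,.267,-.11+np.pi/2)"
```

```text
shift [93.6, 270.4, -3.5] turn [[0.0, -0.02, 1.66], [0.02, 0.0, -16.34]] j6 -0.12
```

>>> move_arm([
  [[17, 50, 0], [0, 0, 0.4], 1],
  [[37, 105, 0], [0, 0, 0.8], 1],
  [[57, 163, 0], [0, 0, 1.2], 1],
  [[76, 220, 0], [0, 0, 1.66], 1],
  [[94, 270, 0], [0, 0, 1.66], 1],
])

```text
clock: 32.48
tcp_pos: [0.4156, 0.3618, 0.2629]
orientation: [-0.001, 0.054, 0.999, -0.001]
wrist_force: [0.9, 0.2, -3.5]
finger_gap: 0.0486
grip_force: 53.6
```

>>> move_arm([
  [[0, 0, 0], [0, 0, 0], 1],
  [[0, 0, 0], [0, 0, 0], 1],
  [[0, 0, 0], [0, 0, 0], 1],
  [[0, 0, 0], [0, 0, 0], 1],
])

```text
clock: 32.98
tcp_pos: [0.4185, 0.3597, 0.2648]
orientation: [-0.0, 0.055, 0.998, -0.0]
wrist_force: [0.2, -0.5, -3.6]
finger_gap: 0.0489
grip_force: 53.7
```

```bash
python3 -c "
from h import *
T=tool();z=.231;print(T[:3,3].round(4))
ims=[]
for c in ('wrist','scene','side'):
  w=shoot(c);ims.append(w['pixels'])
  for t,zz in (('small_crank',z),('test_tile',.131),('large_crank',.015)):
    m=mask(t,w,(.417,.363),zz+.06)
    if m is not None: print(c,t,fit(t,(.417,.363),[(w,m)],yaws=[3.03 if t=='test_tile' else -.11],z=zz))
cv2.imwrite('pics/c8.png',np.hstack([cv2.resize(i[:,:,::-1][y:y+h,x:x+h],(266,266)) for i,x,y,h in((ims[0],60,0,384),(ims[1],100,60,140),(ims[2],140,40,140))]))
go(.417,.363,.167,-.11+np.pi/2)"
```

```text
[0.4185 0.3597 0.2648]
wrist small_crank [ 0.4178  0.3584 -0.1143  0.8299]
wrist large_crank [ 0.4157  0.3639 -0.0888  0.2675]
scene small_crank [ 0.4174  0.3616 -0.0524  0.8321]
scene test_tile [0.4181 0.3692 2.8979 0.8614]
scene large_crank [ 0.4181  0.3693 -0.1882  0.7819]
side small_crank [ 0.4169  0.3562 -0.0179  0.7772]
side test_tile [0.4174 0.3663 3.0452 0.6434]
side large_crank [ 0.4174  0.3629 -0.1477  0.8345]
shift [1.0, 2.1, 98.1] turn [[0.0, 0.0, 0.01], [-0.0, 0.0, -17.99]] j6 0.67
```

View pics/c8.png

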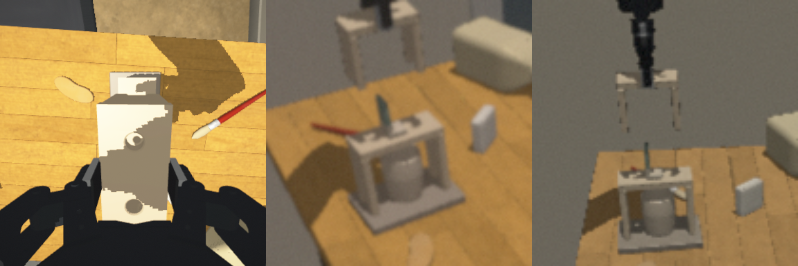

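The small crank hovers upright and square over the tile, about 4 mm low in y. I correct that while lowering.

>>> move_arm([
  [[1, 4, 0], [0, 0, 0], 1],
  [[1, 4, 22], [0, 0, 0], 1],
  [[1, 4, 45], [0, 0, 0], 1],
  [[1, 4, 68], [0, 0, 0], 1],
  [[1, 4, 88], [0, 0, 0], 1],
])

```text
clock: 34.2
tcp_pos: [0.417, 0.365, 0.1761]
orientation: [-0.0, 0.054, 0.999, -0.0]
wrist_force: [0.4, 1.0, -3.4]
finger_gap: 0.0486
grip_force: 53.8
```

>>> move_arm([
  [[0, 0, 4], [0, 0, 0], 1],
  [[0, 0, 7], [0, 0, 0], 1],
  [[0, 0, 8], [0, 0, 0], 1],
  [[0, 0, 8], [0, 0, 0], 1],
])

```text
clock: 34.7
tcp_pos: [0.4176, 0.3651, 0.1697]
orientation: [0.0, 0.054, 0.999, 0.0]
wrist_force: [0.2, -0.4, -2.8]
finger_gap: 0.0486
grip_force: 53.7
```

>>> move_arm([
  [[0, -1, 1], [0, 0, 0], 1],
  [[0, -1, 2], [0, 0, 0], 1],
  [[0, -1, 3], [0, 0, 0], 1],
  [[0, -1, 3], [0, 0, 0], 1],
])

```text
clock: 35.2
tcp_pos: [0.4176, 0.3645, 0.1686]
orientation: [0.001, 0.054, 0.999, 0.001]
wrist_force: [-3.8, -0.6, 10.9]
finger_gap: 0.0488
grip_force: 55.2
```

Contact. I release gently and retreat.

>>> move_arm([
  [[0, 0, 0], [0, 0, 0], -0.2],
  [[0, 0, 0], [0, 0, 0], -0.6],
  [[0, 0, 0], [0, 0, 0], -1],
  [[0, 0, 0], [0, 0, 0], -1],
  [[0, 0, 0], [0, 0, 0], -1],
])

```text
clock: 35.83
tcp_pos: [0.4171, 0.3638, 0.1658]
orientation: [-0.0, 0.054, 0.999, -0.0]
wrist_force: [-0.8, -0.3, -0.3]
finger_gap: 0.0856
grip_force: 0.0
```

>>> move_arm([
  [[0, 0, -30], [0, 0, 0], -1],
  [[0, 0, -70], [0, 0, 0], -1],
  [[0, 0, -110], [0, 0, 0], -1],
  [[0, 0, -120], [0, 0, 0], -1],
  [[0, 0, -120], [0, 0, 0], -1],
])

```text
clock: 36.45
tcp_pos: [0.4174, 0.364, 0.2862]
orientation: [0.0, 0.054, 0.999, 0.0]
wrist_force: [-0.4, -0.1, -0.7]
finger_gap: 0.0852
grip_force: 0.0
```

```bash
python3 -c "
from h import *
ims=[]
for c in ('wrist','scene','side'):
  w=shoot(c);ims.append(w['pixels'])
  for t,zz in (('small_crank',.131),('test_tile',.131),('large_crank',.015),('beaker',.015)):
    m=mask(t,w,(.417,.363),zz+.05)
    if m is not None: print(c,t,fit(t,(.417,.363),[(w,m)],yaws=[3.03 if t=='test_tile' else -.11],z=zz))
cv2.imwrite('pics/c9.png',np.hstack([cv2.resize(i[:,:,::-1][y:y+h,x:x+h],(266,266)) for i,x,y,h in((ims[0],60,0,384),(ims[1],100,60,140),(ims[2],140,40,140))]))
print(tool()[:3,3],env.get_state()['wrist_force'])"
```

```text
wrist small_crank [ 0.418   0.3664 -0.1092  0.9664]
wrist test_tile [0.4141 0.3671 3.3239 0.1405]
scene small_crank [ 0.4196  0.3721 -0.1374  0.9055]
scene test_tile [0.4188 0.369  2.8783 0.822 ]
scene large_crank [ 0.4164  0.3629 -0.1177  0.774 ]
scene beaker [0.418  0.3607 0.0501 0.8282]
side small_crank [ 0.4176  0.3682 -0.1163  0.8453]
side test_tile [0.4173 0.3664 3.0426 0.5511]
side large_crank [0.424  0.4041 1.45   0.4814]
side beaker [ 0.4184  0.3614 -0.0183  0.8942]
[0.41713324 0.36385644 0.28604208] [ 0.65022542 -0.28205697  0.18093396]
```

View pics/c9.png

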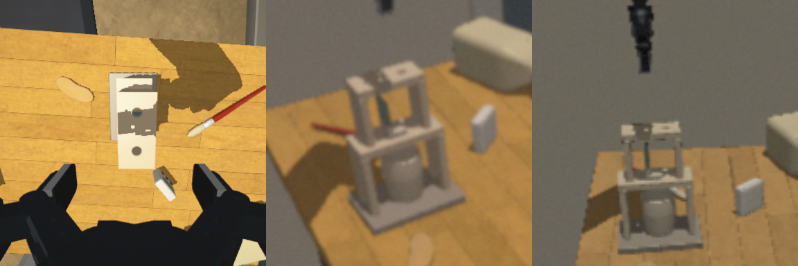

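The stack stands with the small crank square and about 4–5 mm off centre, against a 12 mm limit. Everything else is clear, so I hand in.

```bash
python3 -c "
from workcell import env
print(env.hand_in())"
```

```text
the job is handed in; nothing more can be done
None
```

I built the firing stack on the kiln slab in the required order and handed it in at about 37 s of the 128 s allowed. No verdict came back. The last pictures show everything upright, with the small crank about 5 mm off centre (limit 12 mm).

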